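Hold the porch deck to the village cottage, hinge holes in line

TASK

Turn the black knob beside the little village cottage clockwise (seen from above) until it clicks over past its detent to its far stop and stays there, so that the brass hinge pin is drawn out of the gap in the hinge. Then pick up the loose wooden porch deck by its green planter and bring its round knuckle down between the two knuckles on the cottage front, and hold it there, level, sticking straight out from the cottage, with the holes of all three knuckles in line, ready for me to shoot the pin back through. Finish while still holding the deck steadily in the air in that place, not leaning on the cottage, and leave the salt and pepper shakers, the small tree and the wine glass where they stand.

Things in the scene. Friction and masses are not known exactly. Their poses are not given: they have to be found in the camera images.
- gap (a point): Point on the cottage's hinge axis, midway between its two fixed knuckles, 60 mm above the table. y along the hinge axis, towards the knob; x into the cottage; z up. The fixed knuckles are pale wooden tubes, 28 mm outside, 18 mm bore, each 16 mm long, with a 40 mm gap between them (y -20 to +20 mm). The cottage wall starts at x = +20 mm; nothing lies below, above or before the gap.
- knob_grip (a point): Black knob on a dark housing (70 x 90 mm, top 80 mm up); its vertical axis is 135 mm from the gap along gap +y. Grip bar 44 mm long, 14 mm wide, on a round 44 mm skirt; the bar stands from 92 to 122 mm above the table. This point is on the knob's axis, 106 mm above the table. The bar lies along this point's x, which turns with the knob; at the start it is parallel to gap x.
- knob (a joint): Knob angle, rad: 0 at the start, 1.2 at the far stop; it grows clockwise seen from above. A spring detent (peak about 0.1 N m) pushes it back to 0 below 0.6 and snaps it on to 1.2 above 0.6; it stays at either end when let go.
- pin_tip (a point): Tip of the brass hinge pin, 6 mm thick, on the hinge axis. At knob 0 it reaches right across the gap (24 mm beyond its middle, at gap y = -24 mm) and blocks it; it slides with the knob, and at knob 1.2 the tip is inside the knuckle on the knob's side (gap y = +22 mm), leaving the gap free.
- deck: Loose porch deck, about 0.25 kg, lying flat on the table: brown board 106 x 110 x 14 mm (x -50 to +56, y -55 to +55 mm). Origin on the underside, below the middle of the planter; x points to its knuckle end, z up. A white kerb 6 mm high runs along the x = -45 mm edge. In place, its axes are parallel to gap's.
- planter (a point): Middle of the square green planter block that serves as the deck's grip: 32 x 32 mm, 42 mm tall, sides parallel to the deck's x and y, standing on the board (it begins 14 mm above the deck's underside); this point is half-way up, 35 mm above the underside. Axes as the deck's.
- deck_knuckle (a point): Centre of the bore of the deck's knuckle, a pale wooden tube 30 mm long along the deck's y, 28 mm outside, 18 mm bore: 80 mm along deck x from the planter's middle and 14 mm above the deck's underside (so 21 mm below the planter point). This point has to come to the gap point. Axes as the deck's.
- salt: White salt shaker with steel cap, 40 mm wide, 78 mm tall, origin under its foot. Leave alone.
- pepper: Dark pepper shaker with steel cap, 40 mm wide, 78 mm tall, origin under its foot. Leave alone.
- tree: Small green bottle-brush tree on a wooden foot, 66 mm wide, 136 mm tall, origin under its foot. Leave alone.
- glass: Stemmed wine glass, 74 mm wide, 160 mm tall, origin under its foot. Leave alone.
- cottage: Stone village cottage (walls 140 mm wide, snowy grey roof 127 mm tall) with its hinge knuckles and knob housing, fixed to the table. Its origin is on the table straight below the gap point; axes as gap's.

How it is judged:
On the way, in this order (a step that is already met when the one before it is completed fails the run):
1. the knob is turned past its click to the far stop (value of joint knob above 1.1 rad), for 0.2 s.
2. the deck is lifted off the table in the gripper (contact force between the fingers and deck above 1 N and height (world z) of deck above 0.03 m), for 0.2 s.
At the end, for the whole second after the job is handed in: Knob over 1.1 rad; deck knuckle centre within 4 mm of the hinge axis (gap x, z) and 6 mm of the gap middle along it; axes parallel within 0.12 rad; deck upright, level within 0.15 rad, pointing out from the cottage; gripped, pressing on the cottage under 2 N, still (value of joint knob above 1.1 rad and x of deck_knuckle in the frame of gap between -0.004 and 0.004 m and z of deck_knuckle in the frame of gap between -0.004 and 0.004 m and y of deck_knuckle in the frame of gap between -0.006 and 0.006 m and angle between the y axis of deck_knuckle and the y axis of gap, either way round below 0.12 rad and angle between deck's own z axis and vertical below 0.15 rad and x of planter in the frame of gap below -0.07 m and contact force between the fingers and deck above 1 N and contact force between deck and cottage below 2 N and linear speed of deck below 0.02 m/s); the arm keeps its last pose, push and grip.
It fails at once if the salt shaker is pushed more than 20 mm or tipped (distance of salt from where it was at the start of the episode above 0.02 m or angle between salt's own z axis and vertical above 0.3 rad).
It fails at once if the pepper shaker is pushed more than 20 mm or tipped (distance of pepper from where it was at the start of the episode above 0.02 m or angle between pepper's own z axis and vertical above 0.3 rad).
It fails at once if the tree is pushed more than 20 mm or tipped (distance of tree from where it was at the start of the episode above 0.02 m or angle between tree's own z axis and vertical above 0.3 rad).
It fails at once if the wine glass is pushed more than 20 mm or tipped (distance of glass from where it was at the start of the episode above 0.02 m or angle between glass's own z axis and vertical above 0.3 rad).
It also fails if it takes over 51 s, if anything falls off the work surface, if the arm or the gripper's body presses on something with over 40 N, if the wrist force passes 120 N, or if a joint passes its speed limit or range.

ROBOT

A 7-joint arm with a two-finger parallel gripper is mounted at the origin on the work surface. World frame = base frame: x ahead of the robot, y to its left, z up, the work surface at z = 0. Lengths are in m, angles in rad, forces in N, time in s.
With the tool pointing down it reaches from about 0.35 to 0.9 m from the base axis. Payload 8.1 kg.
Tool frame: the origin (TCP) lies on the centre line of the jaws, within the pads' length; the fingertips stand 19 mm ahead of it and the grasp point (between the pads) is the TCP (arm.tip_reach is the distance from the TCP to the fingertips, in m); z points along the fingers, y is the line along which they close (so a half turn about z gives the same grasp; the last joint's range is limited). The gripper opens to 92 mm and grips with 3 to 60 N. Pads are 19 mm wide; open, the fingers measure 130 mm over their backs; the gripper's body (75 mm by 190 mm) begins 47 mm behind the grasp point.
Start: joints at [-1.381, 0.434, 0.025, 1.573, -0.012, 1.134, -0.075], TCP at [0.18, 0.598, 0.246] pointing down, gripper open.
Joint ranges: [-2.62, 2.62], [-0.44, 2.09], [-1.27, 1.32], [0.08, 2.57], [-1.32, 4.46], [0.12, 2], [-2.74, 2.74]. Speed limits (rad/s): [2.22, 2.22, 3.01, 3.01, 3.14, 3.14, 3.14].

INTERFACE

Orientations are given as a rotation vector (axis times angle).
In Python, from cell import arm gives the robot as it stands.
- The arm moves only by the tool arm_command, never from a script. Its argument "targets" is a list that holds one entry, the list of rows, each a list of 6 numbers: the shift along the tool's x, y, z in m, then the turn, a rotation vector about the tool's x, y, z in rad. A call has 1 to 10 rows; each row shifts and turns the commanded pose from where the row before left it, along the tool's axes as they then stand; what a row does not reach is not made up. A row lasts 1/8 s, in which the tool goes at most 62.5 mm and 10.7 degrees, less where a joint would pass 70% of its speed; a pose out of reach is approached as far as the arm can. A call with a gripper value outside its range is refused whole. "jaw" is the finger opening in m, from 0 to 0.0918, set as the call begins (left out, the last holds). The fingers move at their own pace and stop on an object; "newtons" is the grip in N (left out, the last holds). Time passes only in rows, so rows that do not move let the fingers close. It gives the time, the measured TCP pose, the force, the opening and the grip force at its end, in the units of the state.
- arm.observe(): the state, without advancing time (a new reading comes with each control period).
- arm.get_image(name): name is "side" or "top"; returns a dict with "pixels" (384x512x3 uint8, red, green, blue), "z_map" (384x512 float32, m along the optical axis (not along the pixel's ray), 0 where there is no reading), "fx", "fy", "cx", "cy" (pixels), "xyz" and "rotation" of the camera in the world. Camera axes: x right, y down, z forward; pixel columns grow to the right and rows downward; lengths in m; the calibration is good to about 2 mm. A picture is of the moment at which its call begins.
- arm.sign_off(): hands the job in; it is judged then, once.
The state is a dict: "clock": time; "joints": joint angles; "dq": joint speeds; "joint_efforts": joint torques, N m; "position": TCP position; "ee_rot": TCP orientation; "force": force on the tool from outside, world axes, zero at the start; "ft_torque": the same for the moment, N m; "width": opening from 0.0 (shut) to 1.0 (fully open); "gripper_force": force on a finger pad.
Only numpy, scipy, OpenCV 4.12 (cv2) and the standard library are available. Lean on these libraries where they do the work, as an engineer would, in place of code of your own. Each camera call takes 0.05 s, during which the arm holds its last target. There are 200 camera calls.

## Working session

There is one attempt and no reset: what is moved stays moved. The work goes in short steps, Python scripts to look and compute and a tool call to move; the robot and the scene stay as the last step left them, time stands still between calls to the robot, and variables do not carry over. Pictures are saved under pics/ and viewed, at most 10 in all, crops included, and the job is handed in when it is done.

Besides the shell and the picture viewer there is one more tool, called after "Call:" as name(argument=value, ...), one argument or row to a line, values as JSON. arm_command: Moves the arm, as the interface text tells. Its arguments: {"type":"object","properties":{"targets":{"type":"array","items":{"type":"array","items":{"type":"array","items":{"type":"number"}}}},"jaw":{"type":"number"},"newtons":{"type":"number"}},"required":["targets"]}

```bash
mkdir -p pics
python3 - <<'E'
from cell import arm
import cv2,numpy as np
s=arm.observe();print({k:np.round(v,3) for k,v in s.items()})
for n in("side","top"):
    d=arm.get_image(n);np.savez(f"pics/{n}0.npz",**d)
    cv2.imwrite(f"pics/{n}0.png",d["pixels"][:,:,::-1]);print(n,d["fx"],d["fy"],d["cx"],d["cy"],d["xyz"],np.round(d["rotation"],3))
E
```

```text
{'clock': np.float64(0.0), 'joints': array([-1.381,  0.435,  0.025,  1.574, -0.012,  1.134, -0.075]), 'dq': array([-0.   , -0.001, -0.001,  0.001,  0.001, -0.001,  0.001]), 'joint_efforts': array([-1.0000e-03, -6.6786e+01,  9.8500e-01, -3.1445e+01, -6.1000e-02,
        4.3000e-02,  0.0000e+00]), 'position': array([0.18 , 0.598, 0.245]), 'ee_rot': array([-4.580e-01, -3.108e+00,  2.000e-03]), 'force': array([ 0.178, -0.064,  0.468]), 'ft_torque': array([-0.021,  0.031, -0.002]), 'gripper_force': np.float64(0.0), 'width': np.float64(1.003)}
side 474.85262549387926 474.85262549387926 255.1326693465442 187.59770941181247 [ 0.42182727 -0.79909057  1.01511738] [-2.405  0.158 -0.07 ]
top 478.4163210511676 478.4163210511676 253.01679539828328 199.0489620587692 [0.43266712 0.03329733 1.37114914] [-2.2    2.153 -0.102]
```

View pics/side0.png

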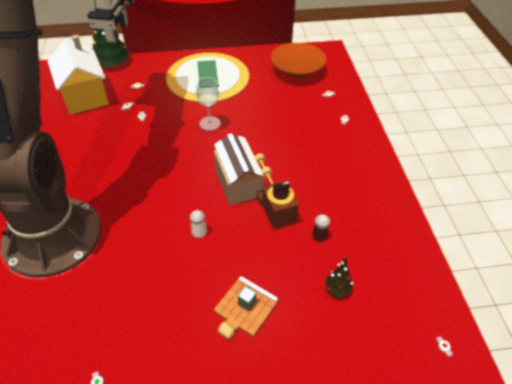

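View pics/top0.png

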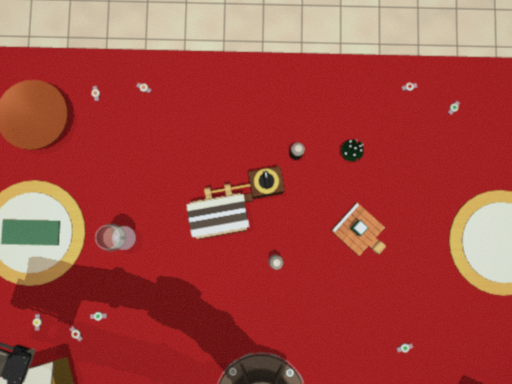

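The side view shows the cottage at (238,170), its knuckles at about (262,165), the knob at (280,190), the deck at (246,305), salt at (198,223), pepper at (321,228), the tree at (340,280) and the glass at (208,100). In the top view the knuckles are at (208,193) and (228,190), the knob at (266,181), the planter at (360,228), the deck knuckle at (379,247), the tree at (352,150), pepper at (298,149) and salt at (276,262).

```bash
cat > h.py <<'E'
import numpy as np,cv2
from scipy.spatial.transform import Rotation as R
def world(d,uv=None):
    "world points of all pixels (HxWx3) by depth"
    z=d["z_map"];v,u=np.mgrid[:z.shape[0],:z.shape[1]]
    c=np.stack([(u-d["cx"])/d["fx"]*z,(v-d["cy"])/d["fy"]*z,z],-1)
    return c@R.from_rotvec(d["rotation"]).as_matrix().T+d["xyz"]
def ray(d,u,v,h):
    r=R.from_rotvec(d["rotation"]).apply([(u-d["cx"])/d["fx"],(v-d["cy"])/d["fy"],1])
    return d["xyz"]+r*(h-d["xyz"][2])/r[2]
def proj(d,p):
    c=R.from_rotvec(d["rotation"]).inv().apply(np.array(p)-d["xyz"])
    return d["fx"]*c[0]/c[2]+d["cx"],d["fy"]*c[1]/c[2]+d["cy"]
E
python3 - <<'E'
from h import *
D={n:dict(np.load(f"pics/{n}0.npz")) for n in("side","top")}
W={n:world(D[n]) for n in D}
np.set_printoptions(precision=4,suppress=True)
def box(n,u0,u1,v0,v1,zlo,zhi,name):
    w=W[n][v0:v1,u0:u1].reshape(-1,3);w=w[(w[:,2]>zlo)&(w[:,2]<zhi)]
    if len(w)<4:print(name,len(w));return
    r=cv2.minAreaRect((w[:,:2]*1000).astype(np.float32))
    print(n,name,len(w),"med",np.median(w,0),"rect",np.round(r[0],1),np.round(r[1],1),round(r[2],1),"zmax",w[:,2].max())
for n,b in(("top",(325,395,200,262)),("side",(205,285,270,345))):
    box(n,*b,.045,.065,"planter top");box(n,*b,.009,.018,"board");box(n,*b,.021,.03,"knuckle+kerb")
box("top",240,290,160,202,.105,.13,"bar");box("side",255,305,172,230,.105,.13,"bar")
box("top",240,290,160,202,.07,.085,"housing top");box("top",240,290,160,202,.086,.1,"skirt")
box("top",202,214,183,200,.06,.085,"knL");box("top",223,234,183,198,.06,.085,"knR")
box("side",250,275,145,185,.06,.085,"kn")
box("top",180,252,190,245,.09,.14,"roof")
for nm,b in dict(salt=(265,288,250,275),pep=(287,308,138,162),tree=(335,370,135,165),glass=(90,140,222,255)).items():box("top",*b,.03,.2,nm)
for n,b in(("top",(325,395,200,262,6)),("top",(180,300,155,245,6)),("side",(205,310,130,235,5))):
    u0,u1,v0,v1,k=b;cv2.imwrite(f"pics/c{u0}_{n}.png",cv2.resize(D[n]["pixels"][v0:v1,u0:u1,::-1],None,fx=k,fy=k,interpolation=cv2.INTER_CUBIC))
E
```

```text
top planter top 143 med [ 0.4791 -0.2671  0.0541] rect [ 479.3 -267.5] [31.9 33.1] 51.1 zmax 0.05996292112233248
top board 1059 med [ 0.4724 -0.272   0.0123] rect [ 465.1 -283.5] [143.4 110.7] 48.8 zmax 0.017932815283809855
top knuckle+kerb 92 med [ 0.4309 -0.3232  0.0239] rect [ 462.5 -281.5] [139.4  89.1] 48.7 zmax 0.029782278034293563
side planter top 225 med [ 0.4816 -0.2677  0.058 ] rect [ 482.  -264.7] [32.9 32.9] 49.0 zmax 0.06231393526665385
side board 1488 med [ 0.4709 -0.2795  0.0152] rect [ 467.2 -280.9] [143.2 111.9] 48.6 zmax 0.01797616975175409
side knuckle+kerb 240 med [ 0.4393 -0.3151  0.0247] rect [ 467.1 -281.5] [142.   99.6] 48.1 zmax 0.029831432089095222
top bar 99 med [ 0.5952 -0.0047  0.1187] rect [571.8  17.8] [ 38.7 106.5] 50.7 zmax 0.12523771302353182
side bar 154 med [ 0.5986 -0.0052  0.1192] rect [575.   18.9] [ 42.3 105.1] 49.1 zmax 0.1288626096564709
top housing top 610 med [ 0.5969 -0.0042  0.0787] rect [596.2  10.4] [ 69.8 122.3] 11.2 zmax 0.08495052083691457
top skirt 126 med [0.5968 0.0021 0.0896] rect [582.4  15.4] [ 53.7 111.7] 46.3 zmax 0.09976513386117825
top knL 76 med [0.5645 0.1536 0.0684] rect [563.3 151.4] [33.6 21.8] 5.6 zmax 0.08231487499486545
top knR 92 med [0.5719 0.0995 0.0691] rect [572.8  99.7] [37.7 27.4] 3.2 zmax 0.08492032373771341
side kn 244 med [0.5704 0.095  0.0706] rect [572.4 102.7] [121.6  62.7] 76.5 zmax 0.08478761993609629
top roof 1911 med [0.5006 0.1235 0.1084] rect [502.1 123.6] [ 88.7 154.3] 11.5 zmax 0.1320977603781155
top salt 152 med [ 0.3815 -0.035   0.0716] rect [380.3 -36.5] [34.4 34.6] 46.4 zmax 0.0817061479188399
top pep 164 med [ 0.6888 -0.0893  0.0702] rect [691.9 -90.1] [35.2 34.6] 70.2 zmax 0.0802135357994076
top tree 321 med [ 0.6936 -0.2431  0.0595] rect [ 698.3 -248.4] [56.8 53.8] 36.0 zmax 0.13518929945813185
top glass 681 med [0.4386 0.4048 0.1182] rect [438.7 394.7] [70.1 70.5] 49.0 zmax 0.16361571845191825
```

View pics/c180_top.png

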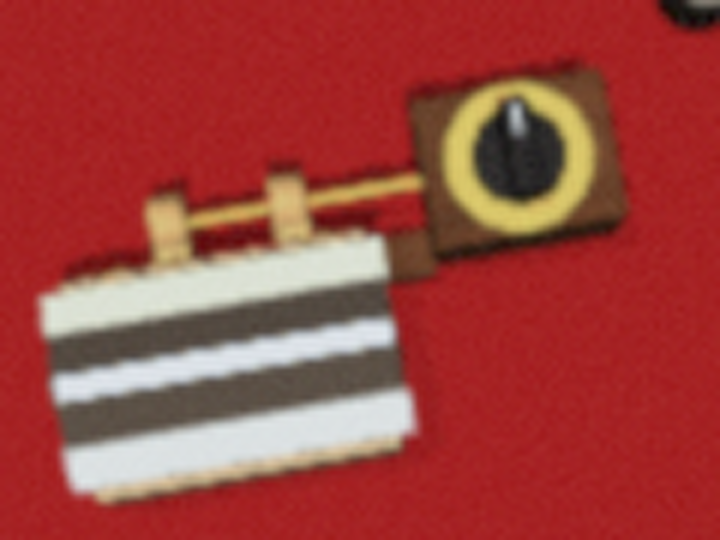

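View pics/c325_top.png

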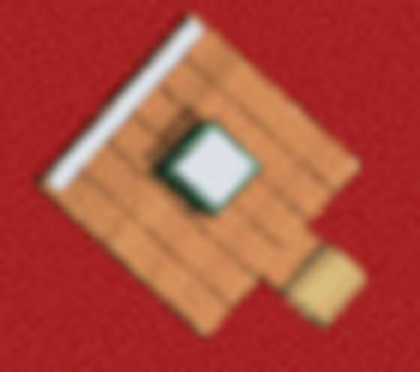

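The crop shows the knob at top pixel (266,181) with its bar roughly along image-vertical, and the knuckles at (208,193.5) and (228.3,190). The deck crop shows the planter top at about (360,227) and the knuckle at (379,247). Next I refine the knob and gap and compute the first move.

```bash
cat >> h.py <<'E'
def rows(s,p,yaw):
    "shift in tool axes (m) and tool-z turn (deg) from state s to TCP p with tool y at world yaw (deg)"
    r=R.from_rotvec(s["ee_rot"]);y=r.as_matrix()[:,1]
    now=np.degrees(np.arctan2(y[1],y[0]));dt=(now-yaw+180)%360-180
    goal=R.from_matrix(np.c_[[-np.sin(a:=np.radians(yaw)),np.cos(a),0],[np.cos(a),np.sin(a),0],[0,0,-1]])
    return np.round(r.inv().apply(np.array(p)-s["position"]),4),"yaw now",round(now,1),"turn z deg",round(dt,1),"rotvec",np.round((r.inv()*goal).as_rotvec(),3)
E
python3 - <<'E'
from h import *
from cell import arm
np.set_printoptions(precision=4,suppress=True)
D={n:dict(np.load(f"pics/{n}0.npz")) for n in("side","top")}
for n,b in(("top",(240,292,160,204)),("side",(255,305,172,230))):
    d=D[n];u0,u1,v0,v1=b;W=world(d)[v0:v1,u0:u1];c=d["pixels"][v0:v1,u0:u1].astype(int)
    yel=((c[...,0]>150)&(c[...,1]>120)&(c[...,2]<130)&(W[...,2]>.07)&(W[...,2]<.1)).astype(np.uint8)
    nn,l,st,ce=cv2.connectedComponentsWithStats(yel);i=1+st[1:,4].argmax()
    pts=np.argwhere(l==i)[:,::-1].astype(np.float32);e=cv2.fitEllipse(cv2.convexHull(pts))
    zr=np.median(W[...,2][l==i]);print(n,"ring ellipse",e,zr,ray(d,e[0][0]+u0,e[0][1]+v0,zr))
    blk=(W[...,2]>.108)&(W[...,2]<.126)&(c.max(-1)<110);print(" bar top",np.median(W[blk],0),blk.sum())
    m=(W[...,2]>.07)&(W[...,2]<.1)
for n,b in(("top",(200,238,182,200)),("side",(248,275,145,190))):
    d=D[n];u0,u1,v0,v1=b;W=world(d)[v0:v1,u0:u1]
    m=(((W[...,2]>.066)&(W[...,2]<.08))).astype(np.uint8)
    nn,l,st,ce=cv2.connectedComponentsWithStats(m)
    for i in range(1,nn):
        if st[i,4]>12:print(n,"kn",st[i,4],ce[i]+[u0,v0],np.median(W[l==i],0))
for z in(.074,):
  for uv in((208,193.5),(228.3,189.7)):print(uv,ray(D["top"],*uv,z))
s=arm.observe();print(rows(s,[.597,-.004,.2],101.3))
E
```

```text
top ring ellipse ((25.96763801574707, 20.777788162231445), (24.572275161743164, 25.39861297607422), 86.9786148071289) 0.0807326171496302 [ 0.6006 -0.0034  0.0807]
 bar top [ 0.5951 -0.005   0.1189] 80
side ring ellipse ((25.109975814819336, 22.271316528320312), (19.568912506103516, 26.857324600219727), 94.85453796386719) 0.08542555966706689 [ 0.6011 -0.0031  0.0854]
 bar top [ 0.5979 -0.0072  0.1197] 96
top kn 59 [228.678  190.2881] [0.5743 0.0994 0.0698]
top kn 52 [207.9615 193.1538] [0.5647 0.1541 0.0698]
side kn 45 [258.9111 156.4667] [0.567  0.1547 0.073 ]
side kn 50 [265.76 169.46] [0.579  0.103  0.0721]
side kn 57 [255.5439 180.5439] [0.547  0.0645 0.0733]
(208, 193.5) [0.5631 0.1536 0.074 ]
(228.3, 189.7) [0.5748 0.0986 0.074 ]
(array([-0.5727, -0.456 ,  0.0457]), 'yaw now', np.float64(73.2), 'turn z deg', np.float64(-28.1), 'rotvec', array([-0.001, -0.   , -0.49 ]))
```

Call:
arm_command(
  targets=[
    [[-0.048, -0.038, 0, 0, 0, 0], [-0.048, -0.038, 0, 0, 0, 0], [-0.048, -0.038, 0, 0, 0, 0], [-0.048, -0.038, 0, 0, 0, 0], [-0.048, -0.038, 0, 0, 0, 0], [-0.048, -0.038, 0, 0, 0, 0], [-0.048, -0.038, 0, 0, 0, 0], [-0.048, -0.038, 0, 0, 0, 0], [-0.048, -0.038, 0, 0, 0, 0], [-0.048, -0.038, 0, 0, 0, 0]],
  ],
  jaw=0.05,
  newtons=25,
)

```text
clock: 1.35
position: [0.531, 0.0943, 0.2457]
ee_rot: [-0.458, -3.108, -0.0]
force: [0.0, 0.9, 0.1]
width: 0.543
gripper_force: 0.0
```

Call:
arm_command(
  targets=[
    [[-0.048, -0.038, 0.01, 0, 0, 0], [-0.048, -0.037, 0.02, 0, 0, 0], [0, 0, 0.01, 0, 0, -0.163], [0, 0, 0.005, 0, 0, -0.163], [0, 0, 0, 0, 0, -0.164], [0, 0, 0, 0, 0, 0], [0, 0, 0, 0, 0, 0]],
  ],
)

```text
clock: 2.22
position: [0.5997, -0.0025, 0.2011]
ee_rot: [0.303, -3.127, -0.0]
force: [0.5, 1.2, 0.1]
width: 0.541
gripper_force: 0.0
```

Run:
```python
from h import *
from cell import arm
np.set_printoptions(precision=4,suppress=True)
s=arm.observe();print(s["position"],s["joints"],s["width"])
print(rows(s,[.5995,-.0035,.116],101.3))
d=arm.get_image("side");cv2.imwrite("pics/s1.png",cv2.resize(d["pixels"][90:250,200:360,::-1],None,fx=3.7,fy=3.7,interpolation=2))
```

```text
[ 0.5997 -0.0025  0.2011] [-0.2312  0.4341  0.2067  1.7066 -0.1021  1.0116  1.7753] 0.5411874057328937
(array([ 0.0004, -0.001 ,  0.0851]), 'yaw now', np.float64(101.1), 'turn z deg', np.float64(-0.2), 'rotvec', array([ 0.   , -0.   , -0.004]))
```

View pics/s1.png

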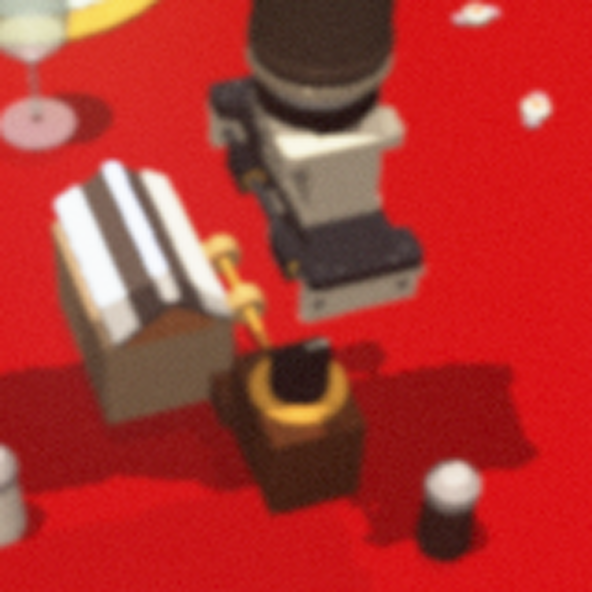

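The gripper hangs above the knob (crop about (340,290), higher up), with the knob at crop (300,370) and clear ground around it. I descend and close.

Call:
arm_command(
  targets=[
    [[0, -0.001, 0.04, 0, 0, 0], [0, 0, 0.03, 0, 0, 0], [0, 0, 0.014, 0, 0, 0], [0, 0, 0, 0, 0, 0], [0, 0, 0, 0, 0, 0]],
  ],
)

```text
clock: 2.9
position: [0.6008, -0.0034, 0.1183]
ee_rot: [-0.308, 3.125, -0.0]
force: [-0.4, -0.4, -0.3]
width: 0.547
gripper_force: 0.0
```

Call:
arm_command(
  targets=[
    [[0, 0, 0, 0, 0, 0], [0, 0, 0, 0, 0, 0], [0, 0, 0, 0, 0, 0], [0, 0, 0, 0, 0, 0], [0, 0, 0, 0, 0, 0], [0, 0, 0, 0, 0, 0]],
  ],
  jaw=0,
  newtons=25,
)

```text
clock: 3.65
position: [0.5999, -0.0027, 0.1173]
ee_rot: [-0.31, 3.126, 0.001]
force: [-1.9, 3.9, 3.8]
width: 0.149
gripper_force: 25.0
```

Call:
arm_command(
  targets=[
    [[0, 0, 0, 0, 0, 0.125], [0, 0, 0, 0, 0, 0.125], [0, 0, 0, 0, 0, 0.125], [0, 0, 0, 0, 0, 0.125], [0, 0, 0, 0, 0, 0.125], [0, 0, 0, 0, 0, 0.125], [0, 0, 0, 0, 0, 0.125], [0, 0, 0, 0, 0, 0.125], [0, 0, 0, 0, 0, 0.125], [0, 0, 0, 0, 0, 0.095]],
  ],
)

```text
clock: 4.9
position: [0.6005, -0.0012, 0.1173]
ee_rot: [-1.54, -2.738, -0.004]
force: [0.9, 7.6, 1.9]
width: 0.154
gripper_force: 25.3
```

Call:
arm_command(
  targets=[
    [[0, 0, 0, 0, 0, 0], [0, 0, 0, 0, 0, 0], [0, 0, 0, 0, 0, 0]],
  ],
)

```text
clock: 5.28
position: [0.6005, -0.0012, 0.1173]
ee_rot: [-1.533, -2.741, -0.003]
force: [0.4, 7.5, 1.9]
width: 0.152
gripper_force: 25.2
```

Call:
arm_command(
  targets=[
    [[0, 0, 0, 0, 0, 0], [0, 0, 0, 0, 0, 0], [0, 0, 0, 0, 0, 0], [0, 0, 0, 0, 0, 0], [0, 0, -0.03, 0, 0, 0], [0, 0, -0.04, 0, 0, 0], [0, 0, -0.03, 0, 0, 0], [0, 0, 0, 0, 0, 0]],
  ],
  jaw=0.06,
)

```text
clock: 6.28
position: [0.6014, -0.0039, 0.2195]
ee_rot: [1.536, 2.736, 0.004]
force: [0.2, 0.0, 0.0]
width: 0.654
gripper_force: 0.0
```

Run:
```python
from h import *
from cell import arm
np.set_printoptions(precision=4,suppress=True)
s=arm.observe();print(s["position"],s["joints"],s["width"])
print(rows(s,[.4805,-.2665,.15],-41.3))
d=arm.get_image("side");cv2.imwrite("pics/s2.png",cv2.resize(d["pixels"][120:250,200:360,::-1],None,fx=3.7,fy=3.7,interpolation=2))
```

```text
[ 0.6014 -0.0039  0.2195] [-0.4855  0.4527  0.5819  1.7059 -0.2796  1.0623  0.7342] 0.6541517414880523
(array([-0.1612, -0.2402,  0.0688]), 'yaw now', np.float64(31.4), 'turn z deg', np.float64(72.7), 'rotvec', array([ 0.005, -0.001,  1.268]))
```

View pics/s2.png

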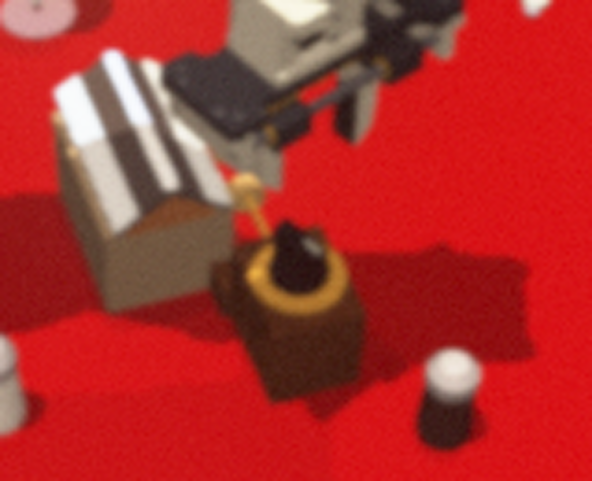

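The knob has turned (the white pointer is now at crop (315,245)), but the gripper hides the gap, so I check the pin after moving away. Next I go above the deck.

Call:
arm_command(
  targets=[
    [[-0.0322, -0.048, 0, 0, 0, 0], [-0.0322, -0.048, 0, 0, 0, 0], [-0.0322, -0.048, 0, 0, 0, 0], [-0.0323, -0.048, 0, 0, 0, 0], [-0.0323, -0.0482, 0, 0, 0, 0]],
  ],
  jaw=0.08,
)

```text
clock: 6.95
position: [0.4774, -0.2673, 0.2159]
ee_rot: [-1.536, -2.738, 0.0]
force: [0.2, -1.1, -0.0]
width: 0.868
gripper_force: 0.0
```

Call:
arm_command(
  targets=[
    [[0, 0, 0.01, 0, 0, 0.159], [0, 0, 0.01, 0, 0, 0.159], [0, 0, 0.01, 0, 0, 0.159], [0, 0, 0.01, 0, 0, 0.159], [0, 0, 0.01, 0, 0, 0.158], [0, 0, 0.01, 0, 0, 0.158], [0, 0, 0, 0, 0, 0.158], [0, 0, 0, 0, 0, 0.158], [0, 0, 0, 0, 0, 0], [0, 0, 0, 0, 0, 0]],
  ],
)

```text
clock: 8.2
position: [0.4786, -0.266, 0.1566]
ee_rot: [-2.859, -1.301, 0.002]
force: [-0.7, -0.3, -0.8]
width: 0.872
gripper_force: 0.0
```

Run:
```python
from h import *
from cell import arm
np.set_printoptions(precision=4,suppress=True)
s=arm.observe();print(s["position"],s["joints"],s["width"])
print(rows(s,[.4805,-.2665,.041],-41.3))
T=arm.get_image("top");np.savez("pics/top3.npz",**T);S=arm.get_image("side");np.savez("pics/side3.npz",**S)
a=cv2.resize(T["pixels"][160:220,190:300,::-1],None,fx=4,fy=4,interpolation=2);b=cv2.resize(S["pixels"][220:360,190:300,::-1],None,fx=4,fy=4,interpolation=2)[:550]
c=np.zeros((560,800,3),np.uint8);b=cv2.resize(b,(350,437));a=cv2.resize(a,(440,240));c[:240,:440]=a;c[:437,445:795]=b
cv2.imwrite("pics/c3.png",c)
```

```text
[ 0.4786 -0.266   0.1566] [-0.2333  0.5418  0.9349  1.9211 -0.5342  0.9507  0.2413] 0.8716360321643907
(array([0.001 , 0.0019, 0.1155]), 'yaw now', np.float64(-41.1), 'turn z deg', np.float64(0.2), 'rotvec', array([-0.001,  0.001,  0.004]))
```

View pics/c3.png

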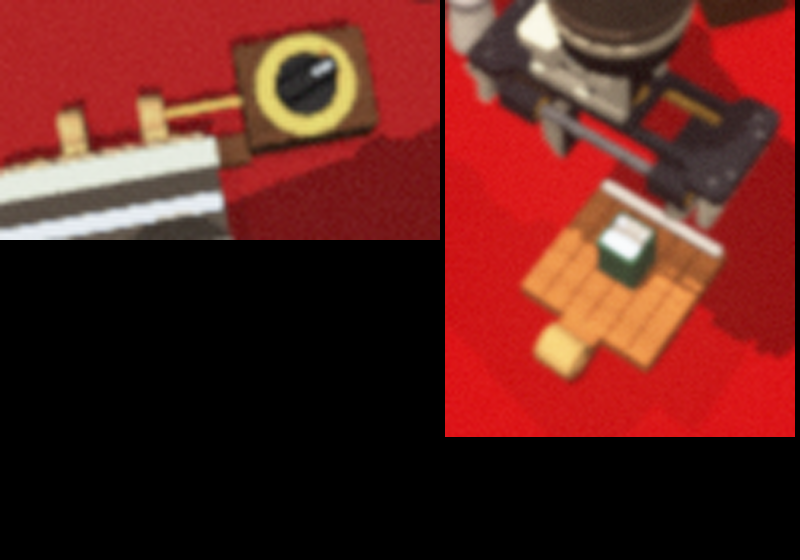

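The pin is out of the gap: the space between the knuckles at crop (72,130) and (150,120) is empty, and the bar points up-right. The planter stands below the jaws. I descend and grip.

Call:
arm_command(
  targets=[
    [[0.001, 0.002, 0.04, 0, 0, 0], [0, 0, 0.04, 0, 0, 0], [0, 0, 0.02, 0, 0, 0], [0, 0, 0.015, 0, 0, 0], [0, 0, 0, 0, 0, 0], [0, 0, 0, 0, 0, 0]],
  ],
)

```text
clock: 9.05
position: [0.4816, -0.2673, 0.0431]
ee_rot: [2.861, 1.296, 0.002]
force: [-0.5, -0.1, -0.2]
width: 0.872
gripper_force: 0.0
```

Call:
arm_command(
  targets=[
    [[0, 0, 0, 0, 0, 0], [0, 0, 0, 0, 0, 0], [0, 0, 0, 0, 0, 0], [0, 0, 0, 0, 0, 0], [0, 0, 0, 0, 0, 0], [0, 0, 0, 0, 0, 0], [0, 0, 0, 0, 0, 0]],
  ],
  jaw=0,
  newtons=40,
)

```text
clock: 9.93
position: [0.481, -0.2667, 0.0421]
ee_rot: [-2.861, -1.296, 0.0]
force: [-0.2, 1.6, -0.1]
width: 0.349
gripper_force: 40.0
```

Call:
arm_command(
  targets=[
    [[0, 0, -0.02, 0, 0, 0], [0, 0, -0.03, 0, 0, 0], [0, 0, -0.04, 0, 0, 0], [0, 0, -0.04, 0, 0, 0], [0, 0, -0.02, 0, 0, 0], [0, 0, 0, 0, 0, 0], [0, 0, 0, 0, 0, 0]],
  ],
)

```text
clock: 10.8
position: [0.4807, -0.2663, 0.1917]
ee_rot: [-2.861, -1.296, 0.0]
force: [0.9, 1.2, -3.6]
width: 0.345
gripper_force: 40.0
```

Run:
```python
from h import *
from cell import arm
np.set_printoptions(precision=4,suppress=True)
s=arm.observe();print(s["position"],s["joints"],s["width"],s["force"])
for g in([.573,.129],[.571,.128]):
    x=np.array([-np.cos(a:=np.radians(11.4)),-np.sin(a)]);p=np.array(g)-.08*x
    print(p,rows(s,[*p,.19],-78.6))
for n in("side","top"):
    d=arm.get_image(n);W=world(d)
    dist=np.linalg.norm(W[...,:2]-s["position"][:2],axis=-1);z0=s["position"][2]-.041
    c=d["pixels"].astype(int)
    ktop=(W[...,2]>z0+.005)&(W[...,2]<z0+.035)&(dist>.064)&(dist<.1)
    brd=(W[...,2]>z0-.005)&(W[...,2]<z0+.032)&(dist<.12)&(c[...,0]>90)&(c[...,1]>50)
    print(n,"knuckle",ktop.sum(),np.median(W[ktop],0) if ktop.any() else 0)
    w=W[brd];print(len(w),cv2.minAreaRect((w[:,:2]*1000).astype(np.float32)),np.median(w[:,2]))
    np.savez(f"pics/{n}4.npz",**d)
```

```text
[ 0.4807 -0.2663  0.1917] [-0.2663  0.5046  0.9777  1.8792 -0.4897  1.0211  0.2002] 0.3450781880649532 [ 0.8528  1.1959 -3.6059]
[0.6514 0.1448] (array([ 0.4216, -0.1427,  0.0018]), 'yaw now', np.float64(-41.3), 'turn z deg', np.float64(37.3), 'rotvec', array([-0.001,  0.   ,  0.652]))
[0.6494 0.1438] (array([ 0.4196, -0.1436,  0.0018]), 'yaw now', np.float64(-41.3), 'turn z deg', np.float64(37.3), 'rotvec', array([-0.001,  0.   ,  0.652]))
side knuckle 364 [ 0.4298 -0.3289  0.1689]
1714 ((466.5912780761719, -286.5235290527344), (119.04428100585938, 125.80177307128906), 87.1192626953125) 0.1650829075508508
top knuckle 35 [ 0.4769 -0.2031  0.1611]
508 ((502.4371643066406, -242.0994873046875), (32.21232986450195, 110.82122802734375), 48.58679962158203) 0.16167772637090994
```

Call:
arm_command(
  targets=[
    [[0.025, -0.008, -0.02, 0, 0, 0], [0.045, -0.0155, 0, 0, 0, 0], [0.05, -0.017, 0, 0, 0, 0], [0.05, -0.017, 0, 0, 0, 0], [0.05, -0.017, 0, 0, 0, 0], [0.05, -0.017, 0, 0, 0, 0], [0.05, -0.017, 0, 0, 0, 0], [0.05, -0.017, 0, 0, 0, 0], [0.03, -0.01, 0, 0, 0, 0], [0.021, -0.0075, 0, 0, 0, 0]],
  ],
)

```text
clock: 12.15
position: [0.6512, 0.1457, 0.2107]
ee_rot: [-2.861, -1.298, 0.003]
force: [-0.5, -0.8, -1.6]
width: 0.342
gripper_force: 40.0
```

Call:
arm_command(
  targets=[
    [[0, 0, 0.01, 0, 0, 0.1], [0, 0, 0.01, 0, 0, 0.13], [0, 0, 0.01, 0, 0, 0.13], [0, 0, 0.01, 0, 0, 0.13], [0, 0, 0.01, 0, 0, 0.1], [0, 0, 0.01, 0, 0, 0.061], [0, 0, 0, 0, 0, 0], [0, 0, 0, 0, 0, 0]],
  ],
)

```text
clock: 13.15
position: [0.6514, 0.1434, 0.1524]
ee_rot: [3.126, 0.314, 0.0]
force: [0.9, -0.4, -2.5]
width: 0.347
gripper_force: 40.0
```

Run:
```python
from h import *
from cell import arm
np.set_printoptions(precision=4,suppress=True)
s=arm.observe();print(s["position"],s["joints"],s["width"],s["force"])
print(rows(s,[.6510,.1446,.15],-78.6))
o=[]
for n in("top","side"):
    d=arm.get_image(n);np.savez(f"pics/{n}5.npz",**d)
    u,v=map(int,proj(d,[.571,.128,.08]));print(n,u,v)
    o.append(cv2.resize(d["pixels"][v-35:v+35,u-45:u+45,::-1],(400,311),interpolation=2))
cv2.imwrite("pics/c5.png",np.hstack(o))
```

```text
[0.6514 0.1434 0.1524] [-0.901   0.8158  1.0824  1.6226 -0.7672  1.1843 -1.0117] 0.34710095003734603 [ 0.8971 -0.3562 -2.4912]
(array([-0.0001, -0.0012,  0.0024]), 'yaw now', np.float64(-78.5), 'turn z deg', np.float64(0.1), 'rotvec', array([ 0.   , -0.   ,  0.001]))
top 217 190
side 261 161
```

View pics/c5.png

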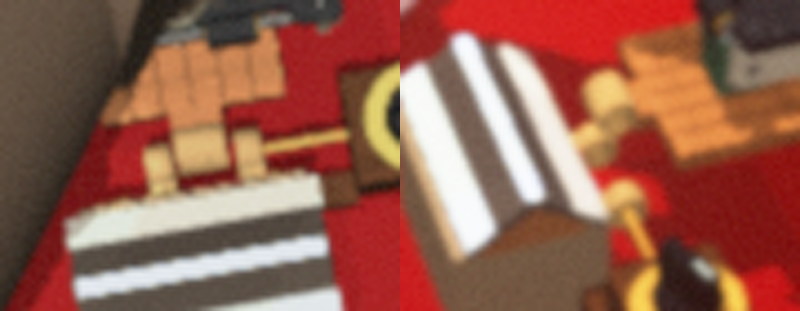

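The top half shows the deck knuckle at crop (200,150) over the space between the fixed ones at (160,168) and (250,152). The side half shows it at (610,95), still higher. I measure the offset between them with the same method in each camera.

```bash
cat >> h.py <<'E'
def tops(n,d,tcp):
    "medians of the upper bands of deck knuckle and of the fixed knuckles, by depth, in gap axes (mm) about (.572,.128)"
    W=world(d);a=np.radians(11.4);x=np.array([-np.cos(a),-np.sin(a)]);y=np.array([np.sin(a),-np.cos(a)])
    q=W[...,:2]-[.572,.128];gx,gy,z=q@x*1e3,q@y*1e3,W[...,2]*1e3
    zc=(tcp-.028)*1e3
    for nm,lo,hi,c in(("deck",-22,22,zc),("fix-",-42,-21,60),("fix+",21,42,60)):
        m=(gx>-16)&(gx<16)&(gy>lo)&(gy<hi)&(z>c+4)&(z<c+19)
        if m.sum()>5:print(n,nm,m.sum(),"gx %.1f (%.1f..%.1f) gy %.1f (%.1f..%.1f) z-c %.1f"%(np.median(gx[m]),*np.percentile(gx[m],[5,95]),np.median(gy[m]),*np.percentile(gy[m],[5,95]),np.percentile(z[m],90)-c))
E
python3 - <<'E'
from h import *
for n in("top","side"):
    d=dict(np.load(f"pics/{n}5.npz"));tops(n,d,.1524)
    tops(n+"-3",dict(np.load(f"pics/{n}3.npz")),.3)
E
```

```text
top deck 101 gx 1.9 (-9.5..11.7) gy 3.6 (-10.4..16.2) z-c 12.7
top fix- 49 gx 1.0 (-10.7..13.6) gy -28.4 (-34.5..-22.4) z-c 11.8
top fix+ 55 gx 1.9 (-10.7..13.2) gy 28.3 (21.8..35.7) z-c 12.2
top-3 fix- 48 gx 2.1 (-8.6..14.0) gy -28.1 (-34.4..-22.3) z-c 13.8
top-3 fix+ 53 gx 1.1 (-11.0..12.4) gy 28.2 (21.9..35.7) z-c 13.2
side deck 84 gx 0.5 (-11.9..9.2) gy 2.5 (-13.0..15.7) z-c 16.7
side fix- 34 gx 0.3 (-12.1..9.4) gy -27.1 (-37.7..-22.2) z-c 16.4
side fix+ 42 gx -1.2 (-12.9..8.6) gy 31.0 (22.4..34.5) z-c 16.8
```

Aligned to within about 1 mm in gap x, with roughly 2.5 mm extra in +y. I correct that and lower by 64 mm to bring the TCP to 0.088.

Call:
arm_command(
  targets=[
    [[0, -0.002, 0, 0, 0, 0], [0, 0, 0.008, 0, 0, 0], [0, 0, 0.01, 0, 0, 0], [0, 0, 0.01, 0, 0, 0], [0, 0, 0.01, 0, 0, 0], [0, 0, 0.01, 0, 0, 0], [0, 0, 0.008, 0, 0, 0], [0, 0, 0.005, 0, 0, 0], [0, 0, 0.002, 0, 0, 0], [0, 0, 0, 0, 0, 0]],
  ],
)

```text
clock: 14.5
position: [0.6509, 0.1459, 0.0892]
ee_rot: [3.126, 0.313, 0.0]
force: [0.1, 0.1, -2.9]
width: 0.347
gripper_force: 40.0
```

Call:
arm_command(
  targets=[
    [[0, 0, 0, 0, 0, 0], [0, 0, 0, 0, 0, 0]],
  ],
)

```text
clock: 14.75
position: [0.651, 0.146, 0.0894]
ee_rot: [-3.126, -0.313, -0.001]
force: [-0.7, -0.5, -2.7]
width: 0.343
gripper_force: 40.0
```

Run:
```python
from h import *
from cell import arm
np.set_printoptions(precision=4,suppress=True)
s=arm.observe();print(s["position"],s["width"],s["force"],s["gripper_force"],rows(s,[.651,.144,.088],-78.6))
o=[]
for n in("top","side"):
    d=arm.get_image(n);np.savez(f"pics/{n}6.npz",**d);tops(n,d,s["position"][2])
    u,v=map(int,proj(d,[.571,.128,.08]))
    o.append(cv2.resize(d["pixels"][v-35:v+35,u-45:u+45,::-1],(400,311),interpolation=2))
cv2.imwrite("pics/c6.png",np.hstack(o))
```

```text
[0.651  0.146  0.0894] 0.3430923722194963 [-0.6737 -0.4872 -2.6947] 39.99334394931793 (array([-0.0004,  0.002 ,  0.0014]), 'yaw now', np.float64(-78.6), 'turn z deg', np.float64(0.0), 'rotvec', array([-0.   , -0.   ,  0.001]))
top deck 102 gx 0.7 (-11.1..11.1) gy -0.4 (-19.7..14.8) z-c 13.4
top fix- 50 gx 1.8 (-9.9..14.7) gy -28.4 (-34.0..-22.2) z-c 13.2
top fix+ 56 gx 2.0 (-9.6..13.8) gy 29.4 (22.1..36.1) z-c 13.7
side deck 90 gx -0.9 (-13.5..8.6) gy 1.1 (-19.3..20.6) z-c 16.1
side fix- 39 gx 0.6 (-14.1..9.4) gy -29.3 (-36.8..-21.6) z-c 17.3
side fix+ 48 gx -2.5 (-13.8..8.1) gy 30.5 (22.0..36.5) z-c 16.6
```

View pics/c6.png

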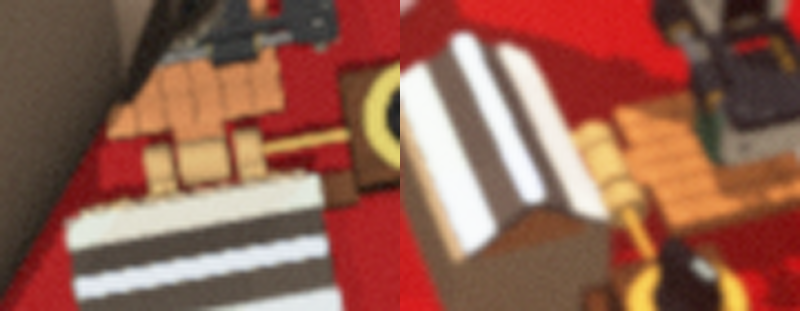

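Both views show the deck knuckle sitting in line between the fixed ones: (203,160) in the top half, (608,160) in the side half. I make one 1 mm trim and hold.

Call:
arm_command(
  targets=[
    [[-0.0005, 0, 0.001, 0, 0, 0], [0, 0, 0, 0, 0, 0], [0, 0, 0, 0, 0, 0], [0, 0, 0, 0, 0, 0], [0, 0, 0, 0, 0, 0], [0, 0, 0, 0, 0, 0]],
  ],
)

```text
clock: 15.6
position: [0.6504, 0.1459, 0.0881]
ee_rot: [-3.126, -0.313, -0.0]
force: [-0.4, 0.1, -2.9]
width: 0.344
gripper_force: 40.0
```

Run:
```python
from cell import arm
s=arm.observe();print(s["position"],s["force"],s["gripper_force"],abs(s["dq"]).max())
print(arm.sign_off())
```

```text
[0.6503505  0.14589962 0.088146  ] [-0.38978156  0.0721861  -2.93469549] 39.993181228637695 0.001782730642557143
the job is handed in; nothing more can be done
None
```

I handed the job in at about 15.6 s (no verdict was returned): the knob is at its far stop with the pin drawn out of the gap, and the arm is holding the deck level and still, its knuckle within about 1–2 mm of line with the fixed ones by camera, with no sign of pressing on the cottage.

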